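# Make up the casting kit and the finishing kit

## Robot

A 7-joint arm with a two-finger parallel gripper is mounted at the origin on the work surface. World frame = base frame: x ahead of the robot, y to its left, z up, the work surface at z = 0. Lengths are in m, angles in degrees, forces in N, time in s.
With the tool pointing down it reaches from about 0.425 to 0.875 m from the base axis. Payload 4.7 kg.
Tool frame: the origin (TCP) lies midway between the tips of the shut fingers; the grasp point (between the pads) lies 19 mm behind it; z points along the fingers, y is the direction in which the jaws open and shut (so a half turn about z gives the same grasp; the last joint's range is limited). The gripper opens to 87 mm and grips with 3 to 60 N. Pads are 19 mm wide; open, the fingers measure 117 mm over their backs; the gripper's body (75 mm by 190 mm) begins 51 mm behind the grasp point.
Start: joints at [77.126, 18.392, -4.016, 83.108, 1.295, 78.541, -3.26], TCP at [0.154, -0.632, 0.223] pointing down, gripper open.
Joint ranges: [-163.93, 163.93], [-17.29, 119.83], [-79.2, 71.16], [3.27, 140.29], [-89.18, 269.18], [5.43, 117.66], [-154.24, 154.24]. Speed limits (degrees/s): [147.25, 147.25, 180, 180, 180, 180, 180].

## Interface

Orientations are given as [roll, pitch, yaw] about the fixed x, y, z axes, in that order (R = Rz(yaw) Ry(pitch) Rx(roll)).
In Python, from cell import env gives the robot as it stands.
- The arm moves only by the tool apply_moves, never from a script. Its argument "targets" is a list of rows, each a list of 2 entries, a list of its own where there are three numbers: the shift along the world's x, y, z in mm, then the turn, a rotation vector about the world's x, y, z in rad. A call has 1 to 8 rows; each row is the pose to reach, as a shift and turn from the pose commanded when the call began; what a row does not reach only later rows make up. A row lasts 1/10 s, in which the tool goes at most 50 mm and 8.59 degrees, less where a joint would pass 70% of its speed; a pose out of reach is approached as far as the arm can. A call with a gripper value outside its range is refused whole. "hand" is the finger opening in mm, from 0 to 87, set as the call begins (left out, the last holds). The fingers move at their own pace and stop on an object; "squeeze" is the grip in N (left out, the last holds). Time passes only in rows, so rows that repeat a pose let the fingers close. It gives the time, the measured TCP pose, the force and the opening at its end, in the units of the state.
- env.get_obs(): the state, without advancing time (a new reading comes with each control period).
- env.read_camera(name): name is "side" or "top" or "wrist"; returns a dict with "image" (480x640x3 uint8, red, green, blue), "camera_matrix" (3x3 intrinsics, pixels), "k1" (the pictures are not rectified: a ray, as slopes to the right and down, at radius r is drawn at 1 + k1 r^2 times it, then the intrinsics apply), "camera_from_world" (4x4, takes a point from world to camera coordinates); the wrist camera has in their place "mount" (4x4, takes a point from camera to tool coordinates, whose origin is the TCP and whose axes are the flange's). Camera axes: x right, y down, z forward; pixel columns grow to the right and rows downward; lengths in m; the calibration is good to about 2 mm. A picture is of the moment at which its call begins: read the wrist's pose just before it. There is no depth.
- env.sign_off(): hands the job in, once; it reports no verdict.
Trained networks look in a picture, given as the dict that the camera call returned (one of the last four; its "shot" number tells which), for a name from the list of things; names that differ only in an ending like _2 or _b are one class to them, and where a whole thing is asked for, a point or a joint stands for the part that bears it (a point fixed in the world has none). Each returns a list of dicts, best first, with "conf" (0 to 1); they miss things now and then, are a little off and sometimes report something else, mostly with a low value. They report only what shows in the picture. A call takes as long as a camera call. They do not tell look-alikes from the thing itself.
- env.regions_of(picture, target): "region" (480x640 bool, what is visible of it) and "rect" ([left, top, right, bottom] in pixels, round what is visible of it).
The state is a dict: "time_s": time; "qpos": joint angles; "joint_velocities": joint speeds; "effort": joint torques, N m; "tool_pos": TCP position; "tool_rot": TCP orientation; "force": force on the tool from outside, world axes, zero at the start; "wrist_torque": the same for the moment, N m; "grip_width": finger opening in m.
Only numpy, scipy, OpenCV 4.12 (cv2) and the standard library are available. Lean on these libraries where they do the work, as an engineer would, in place of code of your own. Each camera call takes 0.05 s, during which the arm holds its last target. There are 200 camera calls.

## Task

Make up two kits in the mould shop. Casting kit: take the white backing board from its rack and lean it against the high wall of the casting tray, its bottom edge on the tray floor between wall and strip, and stand the mixing cup upright in the open bay on the other side of the strip. Finishing kit: lay the cork sanding block along the long bay of the divided tray, rubber side down, and stand the squat jar upright in the larger of the two short bays and the tall bottle upright in the smaller one.

Things in the scene. Friction and masses are not known exactly. Their poses are not given: they have to be found in the camera images.
- board: White laminate backing board with a black strip along its bottom edge: 10 mm thick (its x), 110 mm wide (y), 130 mm high (z), about 120 g. Starts standing upright in the rack's slot. Origin: centre of its bottom edge face; z runs up the board. Both faces are alike for the job.
- board_top (a point): Centre of the board's top edge, 130 mm along the board's z from its origin.
- bottle: Tall white plastic bottle: 40 mm diameter up to 86 mm high, then a shoulder and a 25 mm black cap, 110 mm in all, about 130 g, standing. Origin: centre of its underside, z up.
- jar: Squat closed jar, white with a grey lid: 54 mm diameter, lid 56 mm from 36 mm up, 50 mm high in all, about 140 g, standing. Origin: centre of its underside, z up.
- cup: White plastic mixing cup, open at the top and empty, standing: 60 mm across the rim, 48 mm at the foot, 70 mm high, 3 mm walls, about 40 g. Rigid; it may be gripped round the outside. Origin: centre of its underside, z up.
- block: Cork sanding block with a 6 mm black rubber underside: 90 mm long (its x), 48 mm wide (y), 42 mm high, about 100 g. Origin: centre of its underside, z up.
- casting_tray: Fixed plywood tray with one high white wall, 150 mm (x) by 170 mm (y), floor top at z = 5 mm; origin: centre of underside. High wall along the -x edge: x = -75 to -67 mm, top at z = 75 mm. A strip across (x = -22 to -16 mm, top at z = 13 mm) holds the board's foot: board bay x = -67 to -22 mm. Cup bay: x = -16 to 70, y = -80 to 80 mm. Other rims 5 mm thick, top at z = 17 mm.
- finishing_tray: Fixed plywood tray divided into three bays, no high wall: 150 mm (x) by 180 mm (y), floor top at z = 5 mm; origin: centre of underside. Rims 5 mm thick, top at z = 17 mm; dividers top at 13 mm. Long bay: x = -70 to -8, y = -85 to 85 mm. Larger short bay: x = -3 to 70, y = -15 to 85 mm. Smaller short bay: x = -3 to 70, y = -85 to -20 mm.
- rack: Dark wooden rack, fixed: base 75 mm (its x) by 130 mm (y), 10 mm thick, with two ribs up to 40 mm high that leave a 13 mm slot along y through its centre, in which the board stands on the base. Origin: centre of its underside.
There are look-alikes about, which are no part of the job. Leave any pink look-alike of the cup alone. What is shaped like the jar but blue is not meant.

How it is judged:
By the outcome, as a careful person would: the job done as asked, in the order asked, and still so for the second after the job is handed in, with the robot touching nothing.
It also fails if it takes over 115 s, if anything falls off the work surface, if the arm or the gripper's body presses on something with over 40 N, if the wrist force passes 120 N, or if a joint passes its speed limit or range.

## Working session

There is one attempt and no reset: what is moved stays moved. The work goes in short steps, Python scripts to look and compute and a tool call to move; the robot and the scene stay as the last step left them, time stands still between calls to the robot, and variables do not carry over. Pictures are saved under pics/ and viewed, about 12 in all and at most 16, crops included, and the job is handed in when it is done.

Besides the shell and the picture viewer there is one more tool, called after "Call:" in YAML: its name, and indented under it one key for each argument. apply_moves: Moves the arm, as the interface text tells. Its arguments: {"type":"object","properties":{"targets":{"type":"array","items":{"type":"array"}},"hand":{"type":"number"},"squeeze":{"type":"number"}},"required":["targets"]}

```bash
mkdir -p pics; ls
cat > h.py <<'E'
from cell import env
import numpy as np, cv2
def snap(n,f=None):
    p=env.read_camera(n)
    if f: cv2.imwrite('pics/'+f,p['image'][:,:,::-1])
    return p
def cfw(p,st=None):
    if 'camera_from_world' in p: return np.array(p['camera_from_world'])
    from scipy.spatial.transform import Rotation as R
    T=np.eye(4);T[:3,:3]=R.from_euler('xyz',st['tool_rot'],degrees=True).as_matrix();T[:3,3]=st['tool_pos']
    return np.linalg.inv(T@np.array(p['mount']))
def ray(p,uv,st=None):
    K=np.array(p['camera_matrix']);M=cfw(p,st)
    d=np.array([(uv[0]-K[0,2])/K[0,0],(uv[1]-K[1,2])/K[1,1]]);s=d.copy()
    for _ in range(20): s=d/(1+p['k1']*(s@s))
    C=-M[:3,:3].T@M[:3,3]; return C,M[:3,:3].T@np.array([s[0],s[1],1])
def atz(p,uv,z,st=None):
    C,d=ray(p,uv,st); return C+d*(z-C[2])/d[2]
def proj(p,X,st=None):
    M=cfw(p,st);K=np.array(p['camera_matrix']);x=M[:3,:3]@np.array(X)+M[:3,3];s=x[:2]/x[2];s=s*(1+p['k1']*(s@s))
    return np.array([K[0,0]*s[0]+K[0,2],K[1,1]*s[1]+K[1,2]])
E
python3 - <<'E'
from h import *
s=env.get_obs();print({k:np.round(v,3) for k,v in s.items()})
for n in('top','side','wrist'):
    p=snap(n,n+'1.png')
    if n!='wrist':
        M=cfw(p);print(n,-M[:3,:3].T@M[:3,3],np.round(M[:3,:3],3).tolist(),p['camera_matrix'][0][0],p['k1'])
    else: print(np.round(p['mount'],3).tolist(),p['camera_matrix'][0][0])
    if n!='wrist':
      for t in('board','bottle','jar','cup','block','casting_tray','finishing_tray','rack'):
        print(n,t,[(round(r['conf'],2),[int(v) for v in r['rect']]) for r in env.regions_of(p,t)])
E
```

```text
pics
{'time_s': np.float64(0.0), 'qpos': array([77.126, 18.441, -4.015, 83.176,  1.296, 78.541, -3.259]), 'joint_velocities': array([ 0.044, -0.046,  0.077, -0.005, -0.035, -0.023,  0.027]), 'effort': array([-0.0000e+00, -4.9129e+01, -4.0400e-01, -3.1253e+01, -6.4000e-02,
        4.4000e-02,  0.0000e+00]), 'tool_pos': array([ 0.154, -0.631,  0.221]), 'tool_rot': array([-1.79887e+02,  7.00000e-03,  1.36840e+01]), 'force': array([ 0.031,  0.447, -0.037]), 'wrist_torque': array([0.055, 0.018, 0.044]), 'grip_width': np.float64(0.087)}
top [ 0.26145866 -0.01988548  1.03120372] [[0.096, -0.995, 0.004], [-0.971, -0.094, -0.219], [0.218, 0.017, -0.976]] 518.21475683121 -0.13466627613460866
top board [(0.73, [153, 160, 223, 191])]
top bottle [(0.57, [271, 253, 295, 282])]
top jar [(0.77, [199, 260, 228, 291]), (0.58, [185, 318, 216, 349])]
top cup [(0.86, [421, 325, 459, 357]), (0.58, [454, 280, 490, 312])]
top block [(0.89, [328, 248, 358, 301]), (0.32, [156, 161, 226, 194])]
top casting_tray [(0.92, [391, 165, 483, 248])]
top finishing_tray [(0.97, [272, 137, 370, 215])]
top rack [(0.62, [1
[... 184 characters left out ...]
 [(0.85, [260, 150, 300, 228]), (0.26, [420, 370, 472, 440])]
side bottle [(0.92, [268, 231, 292, 295]), (0.36, [205, 235, 239, 272])]
side jar [(0.91, [205, 233, 239, 271]), (0.82, [143, 252, 178, 288]), (0.55, [403, 284, 553, 383])]
side cup [(0.88, [422, 369, 470, 439]), (0.75, [335, 376, 386, 445]), (0.3, [260, 153, 300, 231])]
side block [(0.7, [296, 285, 359, 341])]
side casting_tray [(0.69, [403, 283, 557, 383])]
side finishing_tray [(0.73, [294, 285, 359, 340]), (0.6, [324, 224, 450, 299])]
side rack [(0.62, [244, 194, 310, 234]), (0.19, [260, 151, 300, 228])]
[[0.001, -0.954, -0.3, 0.082], [1.0, 0.0, 0.001, 0.0], [-0.001, -0.3, 0.954, -0.163], [0.0, 0.0, 0.0, 1.0]] 384.0858490026059
```

View pics/top1.png

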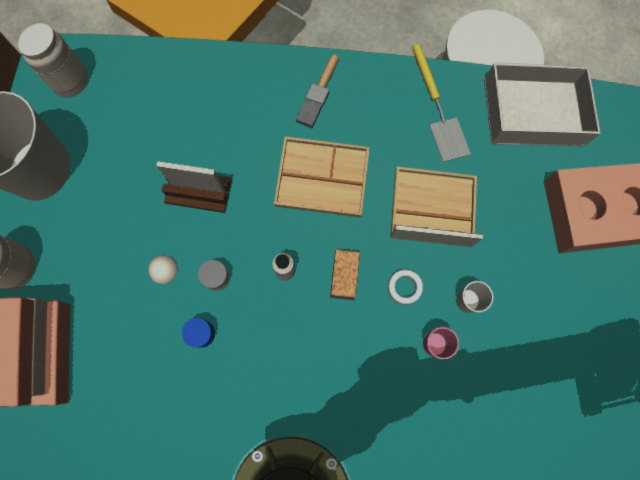

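View pics/side1.png

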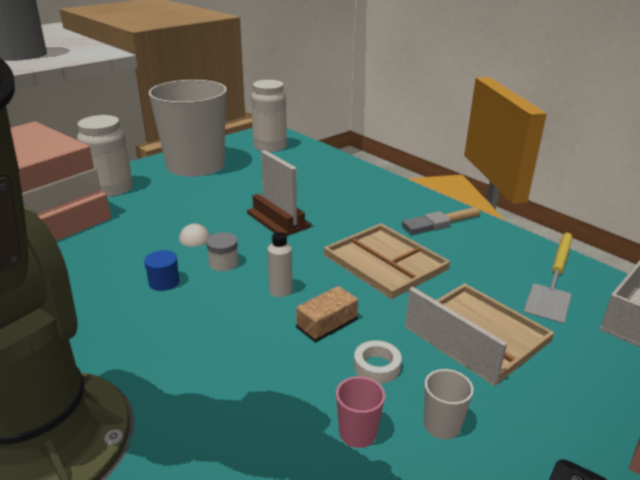

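The top view has world +x pointing up and +y pointing left. The board is in the rack at about (192,180), the finishing tray at (322,176) and the casting tray at (436,205), with its high wall on the near side. The grey-lid jar is at (213,273), the bottle at (283,265), the block at (345,274) and the white cup at (477,297). The look-alikes are blue at (198,333) and pink at (442,343). Next I'll fit poses to the silhouettes.

```bash
cat > fit.py <<'E'
from h import *
from scipy.optimize import minimize
def box(x0,x1,y0,y1,z0,z1): return np.array([[x,y,z] for x in(x0,x1) for y in(y0,y1) for z in(z0,z1)])/1e3
def cyl(*rz):
    a=np.linspace(0,2*np.pi,24,endpoint=False)
    return [np.concatenate([np.c_[r*np.cos(a),r*np.sin(a),0*a+z] for r,z in rz[i:i+2]])/1e3 for i in range(len(rz)-1)]
MODELS=dict(board=[box(-5,5,-55,55,0,130)],rack=[box(-37.5,37.5,-65,65,0,10),box(-20,20,-65,65,0,40)],
 bottle=cyl((20,0),(20,86),(11,92),(11,110)),jar=cyl((27,0),(27,36),(28,36),(28,50)),cup=cyl((24,0),(30,70)),block=[box(-45,45,-24,24,0,42)],
 casting_tray=[box(-75,75,-85,85,0,17),box(-75,-67,-85,85,0,75)],finishing_tray=[box(-75,75,-90,90,0,17)])
def mask(p,parts,pose,z0,st=None):
    c,s=np.cos(pose[2]),np.sin(pose[2]);m=np.zeros((960,1280),np.uint8)
    for P in parts:
        W=np.c_[pose[0]+c*P[:,0]-s*P[:,1],pose[1]+s*P[:,0]+c*P[:,1],P[:,2]+z0]
        uv=np.array([proj(p,w,st) for w in W])*2
        cv2.fillConvexPoly(m,cv2.convexHull(np.round(uv*16).astype(np.int32)),1,shift=4)
    return m.astype(bool)
def fit(views,name,x0,z0=0.):
    """views: list of (pic,region,st)"""
    R=[(p,cv2.resize(r.astype(np.uint8),(1280,960),interpolation=0)>0,st) for p,r,st in views]
    def cost(v):
        t=0
        for p,r,st in R:
            m=mask(p,MODELS[name],v*np.array([.01,.01,.1]),z0,st);t+=1-(m&r).sum()/(m|r).sum()
        return t/len(R)
    x0=np.array(x0)/[.01,.01,.1]
    o=min((minimize(cost,x0+[0,0,d],method='Nelder-Mead',options=dict(initial_simplex=x0+[0,0,d]+np.array([[0,0,0],[1.5,0,0],[0,1.5,0],[0,0,1.]]),xatol=.01,fatol=1e-4)) for d in(0,1.5,-1.5)),key=lambda o:o.fun)
    v=o.x*[.01,.01,.1];return v,o.fun
E
cat > f1.py <<'E'
from fit import *
t=snap('top');s=snap('side')
G=dict(board=((188,176),(280,190),.07,.01),bottle=((283,267),(280,263),.05,0),jar=((213,275),(222,252),.03,0),cup=((475,296),(446,404),.04,0),block=((343,274),(328,313),.02,0),casting_tray=((437,206),(480,333),.01,0),finishing_tray=((321,176),(387,262),.01,0),rack=((196,193),(277,214),.01,0))
for n,(a,b,zc,z0) in G.items():
    V=[]
    for p,c in((t,a),(s,b)):
        rs=env.regions_of(p,n)
        rs=[r for r in rs if np.hypot((r['rect'][0]+r['rect'][2])/2-c[0],(r['rect'][1]+r['rect'][3])/2-c[1])<22]
        if rs: V.append((p,rs[0]['region'],None))
    g=atz(t,a,zc)
    y0=np.pi/2*0
    for W in([V]+[[v] for v in V] if len(V)>1 else [V]):
        v,f=fit(W,n,[g[0],g[1],-0.08],z0)
        print(n,len(W),'xy mm',np.round(v[:2]*1e3,1),'yaw',round(np.degrees(v[2]),1),'1-iou',round(f,3))
E
python3 f1.py
```

```text
board 2 xy mm [579.9 251.8] yaw -4.1 1-iou 0.194
board 1 xy mm [580.7 251.1] yaw -3.6 1-iou 0.153
board 1 xy mm [585.3 263.4] yaw -3.8 1-iou 0.194
bottle 2 xy mm [428.1  56.1] yaw -0.8 1-iou 0.061
bottle 1 xy mm [428.8  55.3] yaw -0.2 1-iou 0.044
bottle 1 xy mm [429.5  58.3] yaw -7.1 1-iou 0.047
jar 1 xy mm [400.2 194.3] yaw 6.7 1-iou 0.075
cup 2 xy mm [ 403.3 -315.4] yaw 6.0 1-iou 0.036
cup 1 xy mm [ 403.5 -316.2] yaw 5.9 1-iou 0.033
cup 1 xy mm [ 403.1 -315.2] yaw -2.7 1-iou 0.034
block 2 xy mm [428.1 -63.6] yaw -1.6 1-iou 0.051
block 1 xy mm [428.4 -63.9] yaw -1.3 1-iou 0.044
block 1 xy mm [428.1 -64.3] yaw 0.4 1-iou 0.053
casting_tray 2 xy mm [ 590.9 -236.6] yaw -0.6 1-iou 0.025
casting_tray 1 xy mm [ 590.8 -237.6] yaw -1.0 1-iou 0.019
casting_tray 1 xy mm [ 591.5 -235.8] yaw -0.2 1-iou 0.02
finishing_tray 2 xy mm [6.336e+02 5.000e-01] yaw -2.1 1-iou 0.027
finishing_tray 1 xy mm [ 6.343e+02 -2.000e-01] yaw -2.1 1-iou 0.018
finishing_tray 1 xy mm [632.    1.3] yaw -2.4 1-iou 0.026
rack 2 xy mm [576.6 256.8] yaw -0.7 1-iou 0.331
rack 1 xy mm [579.2 256.3] yaw -3.0 1-iou 0.411
rack 1 xy mm [575.9 257.1] yaw -1.4 1-iou 0.242
```

Call:
apply_moves:
  targets:
    - [[346, 382, 77], [0, 0, 0.6]]
    - [[346, 382, 77], [0, 0, 0.6]]
    - [[346, 382, 77], [0, 0, 0.6]]
    - [[346, 382, 77], [0, 0, 0.6]]
    - [[346, 382, 77], [0, 0, 0.6]]
    - [[346, 382, 77], [0, 0, 0.6]]
    - [[346, 382, 77], [0, 0, 0.6]]
    - [[346, 382, 77], [0, 0, 0.6]]

```text
time_s: 2.65
tool_pos: [0.4204, -0.3368, 0.2824]
tool_rot: [179.9, 0.0, 48.0]
force: [0.3, -0.7, 0.6]
grip_width: 0.0871
```

Call:
apply_moves:
  targets:
    - [[100, 150, 0], [0, 0, 0.2]]
    - [[100, 150, 0], [0, 0, 0.2]]
    - [[100, 150, 0], [0, 0, 0.2]]
    - [[100, 150, 0], [0, 0, 0.2]]

```text
time_s: 3.05
tool_pos: [0.5213, -0.1836, 0.2822]
tool_rot: [179.9, -0.1, 59.8]
force: [0.3, -0.1, -1.0]
grip_width: 0.0869
```

Call:
apply_moves:
  targets:
    - [[59, 436, -32], [0, 0, 0.46]]
    - [[59, 436, -32], [0, 0, 0.46]]
    - [[59, 436, -32], [0, 0, 0.46]]
    - [[59, 436, -32], [0, 0, 0.46]]
    - [[59, 436, -32], [0, 0, 0.46]]
    - [[59, 436, -32], [0, 0, 0.46]]
    - [[59, 436, -32], [0, 0, 0.46]]
    - [[59, 436, -32], [0, 0, 0.46]]

```text
time_s: 3.85
tool_pos: [0.5731, 0.2085, 0.2528]
tool_rot: [179.9, 0.0, 85.8]
force: [0.8, 0.8, -0.8]
grip_width: 0.0872
```

Call:
apply_moves:
  targets:
    - [[6, 42, -3], [0, 0, 0]]
    - [[6, 42, -3], [0, 0, 0]]
    - [[6, 42, -3], [0, 0, 0]]

```text
time_s: 4.15
tool_pos: [0.5783, 0.2503, 0.2493]
tool_rot: [-180.0, 0.0, 86.0]
force: [0.9, -0.4, -0.1]
grip_width: 0.0871
```

Run:
```python
from h import *
s=env.get_obs();p=snap('wrist','w1.png');print(s['tool_pos'],s['tool_rot'],s['time_s'])
for z,X in((.14,(580,252)),(.14,(580+4,252+55)),(.14,(580-4,252-55))): print(proj(p,[X[0]/1e3,X[1]/1e3,z],s))
```

```text
[0.57825108 0.25027153 0.24930998] [-1.79953900e+02  3.43497388e-04  8.60419863e+01] 4.15
[321.2140587  235.08105612]
[321.70619644 159.07600506]
[320.77162555 302.73058385]
```

View pics/w1.png

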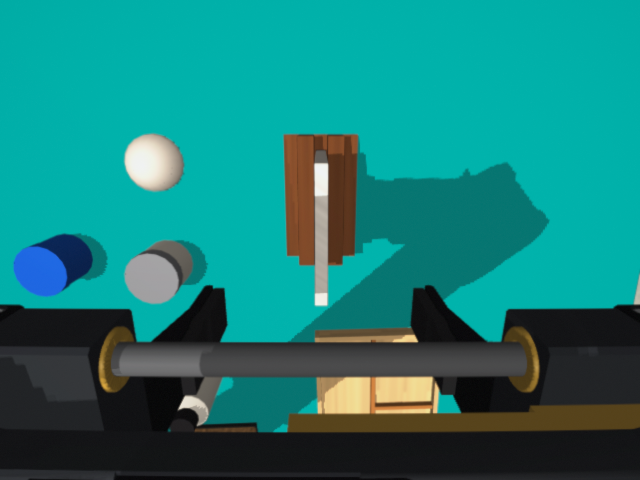

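The top edge of the board runs from (321,163) to (321,304), centred between the fingers and within 1–2 px of the prediction. I'll descend and grip.

Call:
apply_moves:
  targets:
    - [[1, 0, -100], [0, 0, 0]]
    - [[1, 0, -100], [0, 0, 0]]
    - [[1, 0, -148], [0, 0, 0]]
    - [[1, 0, -148], [0, 0, 0]]
    - [[1, 0, -148], [0, 0, 0]]
  hand: 40

```text
time_s: 4.7
tool_pos: [0.5806, 0.2471, 0.1025]
tool_rot: [180.0, 0.0, 85.7]
force: [1.0, 0.6, 1.7]
grip_width: 0.0548
```

Call:
apply_moves:
  targets:
    - [[0, 0, 0], [0, 0, 0]]
    - [[0, 0, 0], [0, 0, 0]]
    - [[0, 0, 0], [0, 0, 0]]
    - [[0, 0, 0], [0, 0, 0]]
    - [[0, 0, 0], [0, 0, 0]]
    - [[0, 0, 0], [0, 0, 0]]
  hand: 0
  squeeze: 30

```text
time_s: 5.3
tool_pos: [0.5799, 0.2491, 0.102]
tool_rot: [180.0, -0.0, 85.9]
force: [-0.1, 0.1, 0.7]
grip_width: 0.0098
```

Call:
apply_moves:
  targets:
    - [[0, 0, 25], [0, 0, 0]]
    - [[0, 0, 50], [0, 0, 0]]
    - [[0, 0, 80], [0, 0, 0]]
    - [[0, 0, 120], [0, 0, 0]]
    - [[0, 0, 145], [0, 0, 0]]
    - [[-5, -45, 145], [0, 0, 0]]
    - [[-10, -90, 145], [0, 0, 0.06]]

```text
time_s: 6.0
tool_pos: [0.5694, 0.1603, 0.2475]
tool_rot: [179.9, -0.1, 89.7]
force: [1.5, -2.1, -1.0]
grip_width: 0.0096
```

Call:
apply_moves:
  targets:
    - [[-44, -395, 0], [0, 0, 0]]
    - [[-44, -395, 0], [0, 0, 0]]
    - [[-44, -395, 0], [0, 0, 0]]
    - [[-44, -395, 0], [0, 0, 0]]
    - [[-44, -395, 0], [0, 0, 0]]
    - [[-44, -395, 0], [0, 0, 0]]
    - [[-44, -395, 0], [0, 0, 0]]
    - [[-44, -395, 0], [0, 0, 0]]

```text
time_s: 6.8
tool_pos: [0.5249, -0.2383, 0.2465]
tool_rot: [-180.0, 0.0, 89.3]
force: [0.7, -0.4, 0.3]
grip_width: 0.0099
```

Call:
apply_moves:
  targets:
    - [[0, 0, 0], [0, -0.349, 0]]
    - [[0, 0, 0], [0, -0.349, 0]]
    - [[0, 0, 0], [0, -0.349, 0]]
    - [[0, 0, 0], [0, -0.349, 0]]

```text
time_s: 7.2
tool_pos: [0.5231, -0.2368, 0.2455]
tool_rot: [160.1, -0.2, 89.2]
force: [-0.7, 0.0, -0.6]
grip_width: 0.01
```

Run:
```python
from h import *
s=env.get_obs();p=snap('side','s2.png');q=snap('top');print(s['tool_pos'],s['tool_rot'],s['grip_width'],s['force'])
from scipy.spatial.transform import Rotation as R
M=R.from_euler('xyz',s['tool_rot'],degrees=True).as_matrix();print('z',M[:,2],'y',M[:,1])
cv2.imwrite('pics/c2.png',np.vstack([cv2.resize(p['image'][120:420,300:600],(600,600))[:, :, ::-1]]))
```

```text
[ 0.5231458  -0.23682981  0.24545783] [160.1415629   -0.20961676  89.15488402] 0.010007758294156446 [-0.67458422  0.04255328 -0.58879123]
z [ 0.33971117 -0.00156981 -0.9405285 ] y [ 0.94041415 -0.01511508  0.33969509]
```

View pics/c2.png

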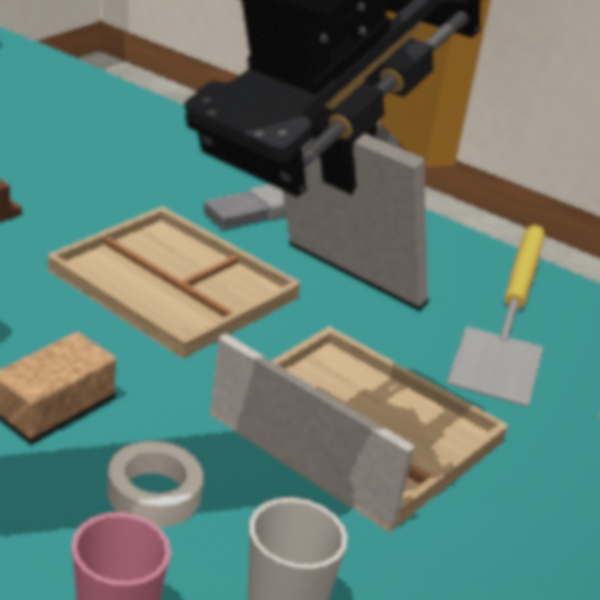

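The board is gripped and tilted toward the robot above the tray. I'll lower it.

Call:
apply_moves:
  targets:
    - [[3, 0, -50], [0, 0, 0]]
    - [[3, 0, -90], [0, 0, 0]]
    - [[3, 0, -120], [0, 0, 0]]
    - [[3, 0, -138], [0, 0, 0]]
    - [[3, 0, -145], [0, 0, 0]]
    - [[3, 0, -145], [0, 0, 0]]

```text
time_s: 7.9
tool_pos: [0.5296, -0.2349, 0.1012]
tool_rot: [160.1, -0.3, 89.5]
force: [0.8, -0.2, -0.5]
grip_width: 0.0092
```

Run:
```python
from h import *
s=env.get_obs();print(s['tool_pos'],s['tool_rot'],s['force'])
```

```text
[ 0.52960904 -0.23491241  0.10115058] [160.05207043  -0.33806004  89.47432806] [ 0.84421214 -0.16673014 -0.45994308]
```

Call:
apply_moves:
  targets:
    - [[-2, 0, -3], [0, 0, 0]]
    - [[-2, 0, -6], [0, 0, 0]]
    - [[-2, 0, -8], [0, 0, 0]]
    - [[-2, 0, -8], [0, 0, 0]]

```text
time_s: 8.3
tool_pos: [0.5269, -0.2362, 0.0939]
tool_rot: [160.0, -0.2, 89.3]
force: [-1.1, -0.3, -0.7]
grip_width: 0.0096
```

Call:
apply_moves:
  targets:
    - [[0, 0, -1], [0, 0, 0]]
    - [[0, 0, -2], [0, 0, 0]]
    - [[0, 0, -2], [0, 0, 0]]

```text
time_s: 8.6
tool_pos: [0.5273, -0.2363, 0.093]
tool_rot: [160.0, -0.2, 89.4]
force: [-3.7, 1.9, 7.4]
grip_width: 0.0099
```

Run:
```python
from h import *
s=env.get_obs();p=snap('side');q=snap('top');print(s['tool_pos'],s['force'])
a=cv2.resize(p['image'][230:390,380:560],(540,480));b=cv2.resize(q['image'][150:260,380:490],(480,480)) 
cv2.imwrite('pics/c3.png',cv2.resize(np.hstack([a,b])[:,:,::-1],(800,376)))
```

```text
[ 0.52728667 -0.23626038  0.0929789 ] [-3.71644542  1.9341365   7.42738418]
```

View pics/c3.png

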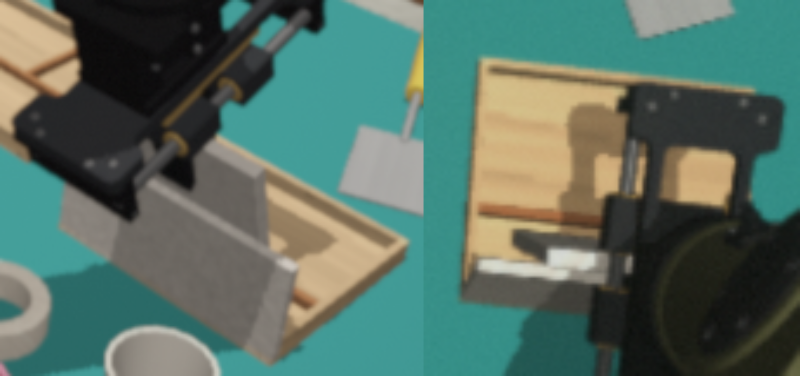

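Contact came at the floor height I expected (z 93 mm), and the foot is behind the strip. I'll release and withdraw along the tool axis.

Call:
apply_moves:
  targets:
    - [[0, 0, 0], [0, 0, 0]]
    - [[0, 0, 0], [0, 0, 0]]
    - [[0, 0, 0], [0, 0, 0]]
    - [[0, 0, 0], [0, 0, 0]]
    - [[0, 0, 0], [0, 0, 0]]
  hand: 28

```text
time_s: 9.2
tool_pos: [0.5268, -0.236, 0.0915]
tool_rot: [160.0, -0.2, 89.3]
force: [0.6, 0.9, 0.2]
grip_width: 0.0279
```

Call:
apply_moves:
  targets:
    - [[-7, 0, 20], [0, 0, 0]]
    - [[-14, 0, 40], [0, 0, 0]]
    - [[-27, 0, 75], [0, 0, 0]]
    - [[-43, 0, 120], [0, 0, 0]]
    - [[-43, 0, 160], [0, 0, 0]]
    - [[-43, 0, 160], [0, 0.349, 0]]
    - [[-43, 0, 160], [0, 0.349, 0]]
    - [[-43, 0, 160], [0, 0.349, 0]]

```text
time_s: 10.0
tool_pos: [0.4861, -0.236, 0.2526]
tool_rot: [-180.0, 0.0, 89.4]
force: [0.4, 0.0, -0.4]
grip_width: 0.028
```

Call:
apply_moves:
  targets:
    - [[-80, -80, 0], [0, 0, 0]]
    - [[-80, -80, 0], [0, 0, 0]]
    - [[-80, -80, 0], [0, 0, 0]]
    - [[-80, -80, 0], [0, 0, 0]]
  hand: 87

```text
time_s: 10.4
tool_pos: [0.4019, -0.3183, 0.2514]
tool_rot: [-180.0, 0.0, 89.0]
force: [0.2, 0.8, 0.7]
grip_width: 0.052
```

Run:
```python
from h import *
s=env.get_obs();p=snap('side');w=snap('wrist');q=snap('top');print(s['time_s'],s['tool_pos'],s['tool_rot'],s['force'])
a=cv2.resize(p['image'][230:390,380:560],(450,400));b=cv2.resize(w['image'],(530,400)) 
cv2.imwrite('pics/c4.png',cv2.resize(np.hstack([a,b])[:,:,::-1],(800,326)))
```

```text
10.4 [ 0.40185619 -0.31829472  0.25139165] [-1.79972338e+02  1.13887440e-02  8.89782456e+01] [0.18328128 0.76641761 0.69718486]
```

View pics/c4.png

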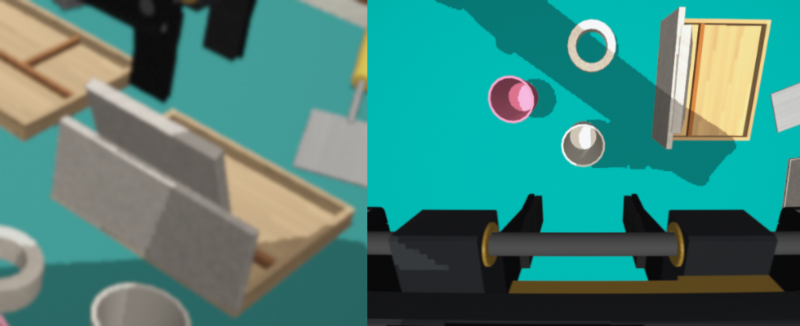

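Run:
```python
from h import *
s=env.get_obs();w=snap('wrist');q=snap('top')
im=w['image'].copy()
c,sn=np.cos(-.01),np.sin(-.01)
def T(x,y,z): return [.591+(c*x-sn*y)/1e3,-.237+(sn*x+c*y)/1e3,z/1e3]
for n,pt in dict(wallL=T(-67,85,75),wallR=T(-67,-85,75)).items(): print(n,proj(w,pt,s))
for th in(0,10,20,25):
    t=np.radians(th);O=np.array([-38+5*np.cos(t),5+5*np.sin(t)]);tp=O+130*np.array([-np.sin(t),np.cos(t)])
    print(th,[proj(w,T(tp[0],y,tp[1]),s).round() for y in(55,-55)],[proj(q,T(tp[0],y,tp[1])).round() for y in(55,-55)])
a=cv2.resize(im[0:240,430:640],(525,600),interpolation=2);b=cv2.resize(q['image'][150:260,380:490],(275,275))
o=np.zeros((600,800,3),np.uint8);o[:,:525]=a;o[:275,525:]=b
cv2.imwrite('pics/c5.png',o[:,:,::-1])
```

```text
wallL [468.1876707   13.81072284]
wallR [447.43999329 222.27290168]
0 [array([548.,  41.]), array([523., 204.])] [array([419., 201.]), array([478., 207.])]
10 [array([513.,  41.]), array([492., 203.])] [array([418., 213.]), array([477., 219.])]
20 [array([477.,  42.]), array([460., 202.])] [array([417., 225.]), array([476., 232.])]
25 [array([460.,  43.]), array([445., 201.])] [array([416., 232.]), array([475., 238.])]
```

View pics/c5.png

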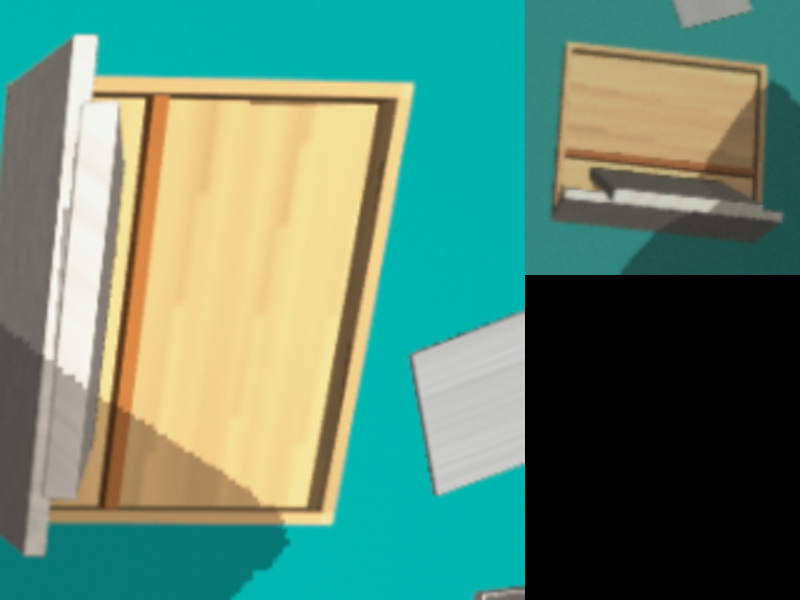

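The board leans on the wall at about 22°. Its top edge runs from (470,40) to (456,199), where (470,42) to (454,202) was predicted. Next is the cup, gripped with the jaws along y so the gripper's body stays clear of the board.

Call:
apply_moves:
  targets:
    - [[1, 2, -50], [0, 0, -0.14]]
    - [[1, 2, -100], [0, 0, -0.29]]
    - [[1, 2, -140], [0, 0, -0.44]]
    - [[1, 2, -140], [0, 0, -0.59]]
    - [[1, 2, -140], [0, 0, -0.74]]
    - [[1, 2, -140], [0, 0, -0.89]]
    - [[1, 2, -140], [0, 0, -1.04]]
    - [[1, 2, -140], [0, 0, -1.19]]
  hand: 87

```text
time_s: 11.45
tool_pos: [0.406, -0.3127, 0.1118]
tool_rot: [180.0, -0.0, 20.9]
force: [0.5, 0.0, 0.0]
grip_width: 0.0867
```

Call:
apply_moves:
  targets:
    - [[0, 0, 0], [0, 0, -0.14]]
    - [[0, 0, 0], [0, 0, -0.28]]
    - [[0, 0, 0], [0, 0, -0.37]]
    - [[0, 0, 0], [0, 0, -0.37]]

```text
time_s: 11.85
tool_pos: [0.4059, -0.3129, 0.1118]
tool_rot: [-180.0, -0.0, 0.1]
force: [-0.4, -0.0, 0.8]
grip_width: 0.0869
```

Run:
```python
from h import *
s=env.get_obs();w=snap('wrist','w6.png');print(s['time_s'],s['tool_pos'],s['tool_rot'],s['qpos'])
for r in env.regions_of(w,'cup'): print(r['conf'],r['rect'])
print(proj(w,[.4033,-.3155,.07],s),proj(w,[.4333,-.3155,.07],s),proj(w,[.4033,-.2855,.07],s))
```

```text
11.85 [ 0.40591488 -0.31289431  0.11179199] [-1.79999402e+02 -2.57420803e-02  6.27710093e-02] [ 62.06720555   8.49299953 -29.3286732  109.40562057   4.63111938
  63.23109834 -59.01759267]
0.86 [181.5, 324.3, 274.5, 430.7]
0.55 [269.7, 209.1, 377.9, 320.8]
[321.90900905 276.29187269] [322.14687933 225.75505758] [269.64304739 276.20939277]
```

Call:
apply_moves:
  targets:
    - [[-2, -3, -40], [0, 0, 0]]
    - [[-2, -3, -75], [0, 0, 0]]
    - [[-2, -3, -86], [0, 0, 0]]
    - [[-2, -3, -86], [0, 0, 0]]

```text
time_s: 12.35
tool_pos: [0.402, -0.3157, 0.0243]
tool_rot: [-179.8, 0.1, 0.0]
force: [-0.2, 0.2, 0.2]
grip_width: 0.0871
```

Call:
apply_moves:
  targets:
    - [[0, 0, 0], [0, 0, 0]]
    - [[0, 0, 0], [0, 0, 0]]
    - [[0, 0, 0], [0, 0, 0]]
    - [[0, 0, 0], [0, 0, 0]]
    - [[0, 0, 0], [0, 0, 0]]
  hand: 0
  squeeze: 8

```text
time_s: 12.85
tool_pos: [0.4033, -0.3172, 0.0265]
tool_rot: [179.9, -0.1, -0.1]
force: [0.6, 1.0, 2.0]
grip_width: 0.0592
```

Call:
apply_moves:
  targets:
    - [[0, 0, 20], [0, 0, 0]]
    - [[0, 0, 60], [0, 0, 0]]
    - [[0, 0, 100], [0, 0, 0]]
    - [[0, 0, 140], [0, 0, 0]]
    - [[0, 0, 175], [0, 0, 0]]
    - [[0, 0, 175], [0, 0, 0]]

```text
time_s: 13.45
tool_pos: [0.4055, -0.3189, 0.2063]
tool_rot: [179.6, -0.4, -0.1]
force: [0.2, -0.7, -2.0]
grip_width: 0.0598
```

Call:
apply_moves:
  targets:
    - [[216, 81, 0], [0, 0, 0]]
    - [[216, 81, 0], [0, 0, 0]]
    - [[216, 81, 0], [0, 0, 0]]
    - [[216, 81, 0], [0, 0, 0]]
    - [[216, 81, 0], [0, 0, 0]]
    - [[216, 81, 0], [0, 0, 0]]
    - [[216, 81, 0], [0, 0, 0]]

```text
time_s: 14.15
tool_pos: [0.6185, -0.2353, 0.1991]
tool_rot: [-179.9, 0.1, 0.0]
force: [-0.4, -0.6, -0.1]
grip_width: 0.0595
```

Call:
apply_moves:
  targets:
    - [[0, 0, -50], [0, 0, 0]]
    - [[0, 0, -100], [0, 0, 0]]
    - [[0, 0, -140], [0, 0, 0]]
    - [[0, 0, -158], [0, 0, 0]]
    - [[0, 0, -165], [0, 0, 0]]
    - [[0, 0, -165], [0, 0, 0]]

```text
time_s: 14.75
tool_pos: [0.6187, -0.2369, 0.0363]
tool_rot: [180.0, -0.0, -0.1]
force: [0.2, 0.7, -0.3]
grip_width: 0.0593
```

Run:
```python
from h import *
s=env.get_obs();p=snap('side');w=snap('wrist');print(s['time_s'],s['tool_pos'],s['force'],s['qpos'])
a=cv2.resize(p['image'][210:390,380:560],(400,400));b=w['image'][130:480,:]
cv2.imwrite('pics/c7.png',cv2.resize(np.hstack([a,cv2.resize(b,(640,400))])[:,:,::-1],(800,308)))
```

```text
14.75 [ 0.61870281 -0.23691694  0.03626105] [ 0.23510699  0.68785963 -0.32032175] [ 43.10557194  31.84712449 -32.38392728  91.36309695  18.66002699
  62.22560046 -84.27274771]
```

View pics/c7.png

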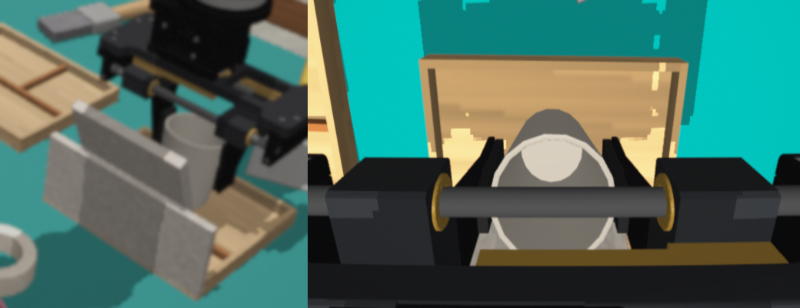

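The cup is upright in the grip above the open bay, and the board is undisturbed. I'll set it down.

Call:
apply_moves:
  targets:
    - [[0, 0, -3], [0, 0, 0]]
    - [[0, 0, -6], [0, 0, 0]]
    - [[0, 0, -6], [0, 0, 0]]

```text
time_s: 15.15
tool_pos: [0.62, -0.2366, 0.0319]
tool_rot: [179.9, -0.1, -0.1]
force: [-2.8, -0.0, 5.5]
grip_width: 0.0598
```

Call:
apply_moves:
  targets:
    - [[0, 0, 0], [0, 0, 0]]
    - [[0, 0, 0], [0, 0, 0]]
    - [[0, 0, 0], [0, 0, 0]]
    - [[0, 0, 0], [0, 0, 0]]
    - [[0, 0, 0], [0, 0, 0]]
  hand: 87

```text
time_s: 15.65
tool_pos: [0.6187, -0.236, 0.0295]
tool_rot: [-180.0, 0.0, -0.1]
force: [0.2, 0.1, 0.7]
grip_width: 0.085
```

Call:
apply_moves:
  targets:
    - [[0, 0, 20], [0, 0, 0]]
    - [[0, 0, 60], [0, 0, 0]]
    - [[0, 0, 110], [0, 0, 0]]
    - [[0, 0, 160], [0, 0, 0]]
    - [[-30, 30, 180], [0, 0, 0]]
    - [[-70, 65, 180], [0, 0, 0]]
    - [[-110, 100, 180], [0, 0, 0]]
    - [[-150, 135, 180], [0, 0, 0]]

```text
time_s: 16.45
tool_pos: [0.4745, -0.1058, 0.2095]
tool_rot: [180.0, -0.0, -0.1]
force: [0.4, 0.4, 1.4]
grip_width: 0.0875
```

Call:
apply_moves:
  targets:
    - [[-41, 38, -70], [0, 0, -0.03]]
    - [[-41, 38, -70], [0, 0, -0.03]]
    - [[-41, 38, -90], [0, 0, -0.03]]
    - [[-41, 38, -90], [0, 0, -0.03]]

```text
time_s: 16.85
tool_pos: [0.4323, -0.0685, 0.1175]
tool_rot: [-180.0, 0.3, -1.7]
force: [0.3, -0.4, 0.1]
grip_width: 0.0871
```

Run:
```python
from h import *
s=env.get_obs();p=snap('side');w=snap('wrist');print(s['time_s'],s['tool_pos'],s['tool_rot'],s['qpos'])
for r in env.regions_of(w,'block'): print(r['conf'],r['rect'])
for X in((428+45,-64+24),(428+45,-64-24),(428,-64)): print(proj(w,[X[0]/1e3,X[1]/1e3,.042],s))
a=cv2.resize(p['image'][210:390,380:560],(480,480))
cv2.imwrite('pics/c8.png',cv2.resize(np.hstack([a,w['image']])[:,:,::-1],(800,342)))
```

```text
16.85 [ 0.43228412 -0.06852823  0.11747316] [-179.98946357    0.26805114   -1.71627702] [ 48.39935773  -1.42055173 -41.8536583  117.84067116  -1.0456175
  63.48935718 -84.69067691]
[269.81388624 191.95083157]
[346.75835831 189.68754859]
[310.80180947 258.60521452]
```

View pics/c8.png

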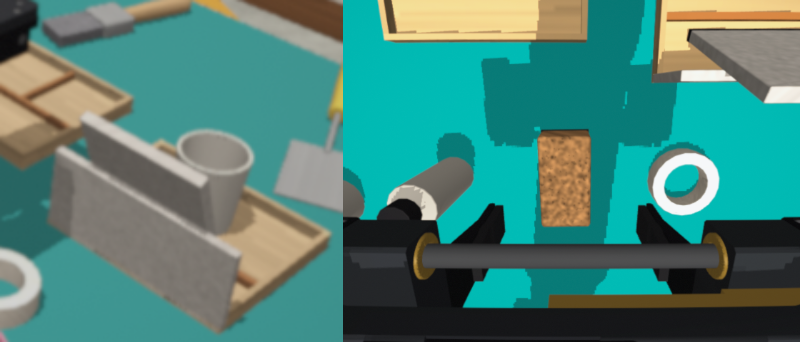

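The cup stands upright in its bay and the board is still leaning. In the wrist picture the block's top face covers columns 273–346 and rows 193–316, as predicted. I'll grip it next.

Call:
apply_moves:
  targets:
    - [[-2, 5, -40], [0, 0, 0]]
    - [[-2, 5, -80], [0, 0, 0]]
    - [[-2, 5, -96], [0, 0, 0]]
    - [[-2, 5, -96], [0, 0, 0]]

```text
time_s: 17.4
tool_pos: [0.4323, -0.0641, 0.0226]
tool_rot: [-179.9, 0.2, -1.8]
force: [0.5, -0.4, 0.6]
grip_width: 0.087
```

Call:
apply_moves:
  targets:
    - [[0, 0, 0], [0, 0, 0]]
    - [[0, 0, 0], [0, 0, 0]]
    - [[0, 0, 0], [0, 0, 0]]
    - [[0, 0, 0], [0, 0, 0]]
    - [[0, 0, 0], [0, 0, 0]]
  hand: 0
  squeeze: 25

```text
time_s: 17.9
tool_pos: [0.4333, -0.0645, 0.0242]
tool_rot: [180.0, -0.1, -1.8]
force: [-0.4, -0.5, -0.4]
grip_width: 0.0548
```

Call:
apply_moves:
  targets:
    - [[0, 0, 20], [0, 0, 0]]
    - [[0, 0, 60], [0, 0, 0]]
    - [[0, 0, 100], [0, 0, 0]]
    - [[20, 0, 140], [0, 0, 0.14]]
    - [[50, 0, 140], [0, 0, 0.28]]
    - [[80, 0, 140], [0, 0, 0.42]]
    - [[110, 10, 140], [0, 0, 0.56]]
    - [[140, 20, 140], [0, 0, 0.7]]

```text
time_s: 18.7
tool_pos: [0.5739, -0.0447, 0.1635]
tool_rot: [180.0, 0.0, 38.6]
force: [-0.6, 0.5, -0.8]
grip_width: 0.0474
```

Call:
apply_moves:
  targets:
    - [[24, 46, 0], [0, 0, 0.14]]
    - [[24, 46, 0], [0, 0, 0.28]]
    - [[24, 46, 0], [0, 0, 0.42]]
    - [[24, 46, 0], [0, 0, 0.56]]
    - [[24, 46, 0], [0, 0, 0.7]]
    - [[24, 46, 0], [0, 0, 0.84]]
    - [[24, 46, 0], [0, 0, 0.86]]
    - [[24, 46, 0], [0, 0, 0.86]]

```text
time_s: 19.5
tool_pos: [0.5968, 0.0016, 0.1635]
tool_rot: [-180.0, -0.0, 87.4]
force: [0.4, 0.1, -1.3]
grip_width: 0.0474
```

Run:
```python
from h import *
s=env.get_obs();p=snap('side');w=snap('wrist');print(s['time_s'],s['tool_pos'],s['tool_rot'])
a=cv2.resize(p['image'][120:360,260:500],(480,480))
cv2.imwrite('pics/c9.png',cv2.resize(np.hstack([a,w['image']])[:,:,::-1],(800,342)))
```

```text
19.5 [0.59675031 0.00157618 0.16346425] [-1.79978850e+02 -4.33818074e-03  8.74359149e+01]
```

View pics/c9.png

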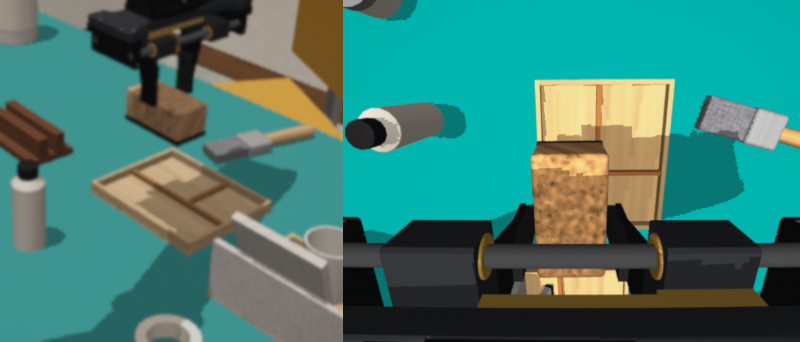

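The block is held level, rubber side down, with the tips about mid-height. I'll lower it into the long bay.

Call:
apply_moves:
  targets:
    - [[-2, 0, -50], [0, 0, 0]]
    - [[-2, 0, -95], [0, 0, 0]]
    - [[-2, 0, -120], [0, 0, 0]]
    - [[-2, 0, -128], [0, 0, 0]]
    - [[-2, 0, -128], [0, 0, 0]]

```text
time_s: 20.1
tool_pos: [0.5943, 0.0019, 0.0359]
tool_rot: [-179.9, 0.1, 87.5]
force: [-1.3, 0.1, 1.1]
grip_width: 0.0477
```

Call:
apply_moves:
  targets:
    - [[0, 0, -2], [0, 0, 0]]
    - [[0, 0, -4], [0, 0, 0]]
    - [[0, 0, -6], [0, 0, 0]]
    - [[0, 0, -6], [0, 0, 0]]

```text
time_s: 20.5
tool_pos: [0.5946, 0.002, 0.0341]
tool_rot: [-179.9, 0.2, 87.5]
force: [-13.3, -1.4, 30.2]
grip_width: 0.0478
```

Call:
apply_moves:
  targets:
    - [[0, 0, 5], [0, 0, 0]]
    - [[0, 0, 5], [0, 0, 0]]

```text
time_s: 20.7
tool_pos: [0.5958, 0.0017, 0.0356]
tool_rot: [179.9, 0.0, 87.5]
force: [-0.3, 0.6, -1.0]
grip_width: 0.0479
```

Run:
```python
from h import *
s=env.get_obs();p=snap('side');q=snap('top');w=snap('wrist');print(s['time_s'],s['tool_pos'],s['force'])
a=cv2.resize(p['image'][200:320,300:460],(533,400),interpolation=2);b=cv2.resize(w['image'],(533,400))
cv2.imwrite('pics/c10.png',cv2.resize(np.hstack([a,b])[:,:,::-1],(800,300)))
```

```text
20.7 [0.59581121 0.00167687 0.03562272] [-0.31121215  0.64376847 -1.02233378]
```

View pics/c10.png

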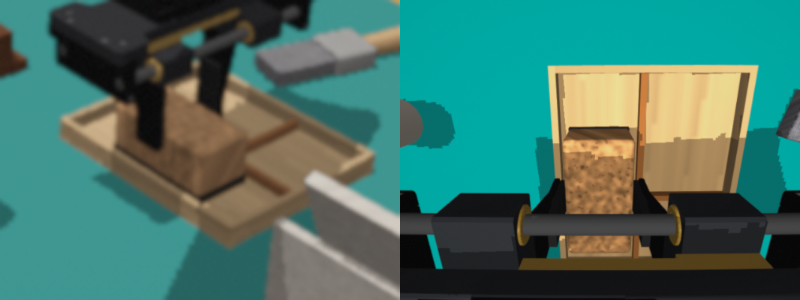

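Run:
```python
from h import *
p=snap('side');yaw=np.radians(-2.4);c,s=np.cos(yaw),np.sin(yaw)
for z in(.005,.013,.017):
  for x,y in((-24,-45),(24,-45),(-24,45)):
    print(z,x,y,proj(p,[.5955+(c*x-s*y)/1e3,.0017+(s*x+c*y)/1e3,z]).round(1), ((proj(p,[.5955+(c*x-s*y)/1e3,.0017+(s*x+c*y)/1e3,z])-[300,200])*2.5).round())
```

```text
0.005 -24 -45 [378.7 282.5] [197. 206.]
0.005 24 -45 [398.  273.1] [245. 183.]
0.005 -24 45 [345.1 260.5] [113. 151.]
0.013 -24 -45 [379.  278.7] [198. 197.]
0.013 24 -45 [398.3 269.4] [246. 173.]
0.013 -24 45 [345.2 256.9] [113. 142.]
0.017 -24 -45 [379.2 276.8] [198. 192.]
0.017 24 -45 [398.5 267.5] [246. 169.]
0.017 -24 45 [345.3 255.1] [113. 138.]
```

The +y end of the block sits at floor height and the -y end is a few mm up, so it is slightly pitched in the grip. It is inside the bay, so releasing it lets it settle flat.

Call:
apply_moves:
  targets:
    - [[-1, 0, -2], [0, 0, 0]]
    - [[-1, 0, -2], [0, 0, 0]]

```text
time_s: 21.1
tool_pos: [0.595, 0.0016, 0.0342]
tool_rot: [179.9, 0.0, 87.6]
force: [-2.0, -1.2, 9.5]
grip_width: 0.0479
```

Call:
apply_moves:
  targets:
    - [[0, 0, 0], [0, 0, 0]]
    - [[0, 0, 0], [0, 0, 0]]
    - [[0, 0, 0], [0, 0, 0]]
    - [[0, 0, 0], [0, 0, 0]]
    - [[0, 0, 0], [0, 0, 0]]
  hand: 70

```text
time_s: 21.6
tool_pos: [0.5937, 0.0018, 0.0324]
tool_rot: [-180.0, -0.0, 87.6]
force: [-0.4, -0.7, 0.4]
grip_width: 0.0692
```

Call:
apply_moves:
  targets:
    - [[0, 0, 20], [0, 0, 0]]
    - [[0, 0, 60], [0, 0, 0]]
    - [[0, 0, 110], [0, 0, 0]]
    - [[-20, 25, 150], [0, 0, -0.14]]
    - [[-50, 50, 150], [0, 0, -0.28]]
    - [[-80, 75, 150], [0, 0, -0.42]]
    - [[-110, 100, 150], [0, 0, -0.56]]
    - [[-140, 130, 150], [0, 0, -0.7]]

```text
time_s: 22.4
tool_pos: [0.4527, 0.1322, 0.1825]
tool_rot: [180.0, 0.0, 47.1]
force: [0.7, 0.5, 0.5]
grip_width: 0.0698
```

Run:
```python
from h import *
s=env.get_obs();p=snap('side');q=snap('top');print(s['time_s'],s['tool_pos'],s['qpos'])
a=cv2.resize(p['image'][200:320,300:460],(533,400),interpolation=2);b=cv2.resize(q['image'][120:230,260:380],(436,400))
cv2.imwrite('pics/c11.png',cv2.resize(np.hstack([a,b])[:,:,::-1],(800,330)))
```

```text
22.4 [0.45270891 0.13223641 0.18248117] [ 40.9852661   -0.17165838 -59.49505276 108.98164911  -0.11804534
  71.10961212 -61.37448866]
```

View pics/c11.png

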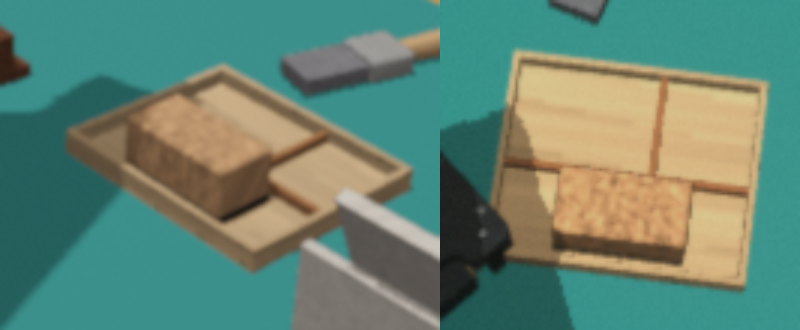

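Run:
```python
from fit import *
q=snap('top');p=snap('side')
V=[]
for im,c in((q,(348,177)),(p,(380,262))):
    for r in env.regions_of(im,'block'):
        x=r['rect'];print(r['conf'],[round(t) for t in x])
        if r['conf']>.5 : V.append((im,r['region'],None))
for W in([V]+[[v] for v in V]):
  for z0 in (.005,.013): print(z0,fit(W,'block',[.595,.002,1.53],z0))
print('blue',atz(q,(198,333),.045))
s=env.get_obs()
```

```text
0.68 [296, 176, 342, 210]
0.85 [347, 236, 400, 282]
0.73 [407, 285, 554, 381]
0.005 (array([5.93939961e-01, 6.49454726e-04, 1.52980165e+00]), np.float64(0.38401598660190234))
0.013 (array([ 5.90731665e-01, -3.40652591e-04,  1.51978084e+00]), np.float64(0.40676533584330016))
0.005 (array([5.93850113e-01, 2.30892568e-04, 1.53741547e+00]), np.float64(0.03836077844311381))
0.013 (array([5.91139243e-01, 1.86156456e-05, 1.53838862e+00]), np.float64(0.04946474713916571))
0.005 (array([0.59399228, 0.00148161, 1.45618845]), np.float64(0.1010526315789474))
0.013 (array([ 0.58548924, -0.00614997,  1.41714638]), np.float64(0.11638823691840394))
0.005 (array([0.595, 0.002, 1.53 ]), np.float64(1.0))
0.013 (array([0.595, 0.002, 1.53 ]), np.float64(1.0))
blue [0.28654318 0.20420618 0.045     ]
```

The block fits flat on the floor, centred in the long bay. Next is the jar, with the jaws along x.

Call:
apply_moves:
  targets:
    - [[-15, 20, 0], [0, 0, 0.14]]
    - [[-30, 40, 0], [0, 0, 0.28]]
    - [[-53, 62, 0], [0, 0, 0.42]]
    - [[-53, 62, -30], [0, 0, 0.56]]
    - [[-53, 62, -60], [0, 0, 0.7]]
    - [[-53, 62, -60], [0, 0, 0.72]]
    - [[-53, 62, -60], [0, 0, 0.72]]
  hand: 87

```text
time_s: 23.4
tool_pos: [0.4012, 0.1936, 0.1229]
tool_rot: [-179.9, -0.1, 88.6]
force: [0.9, -0.2, 0.3]
grip_width: 0.0869
```

Run:
```python
from fit import *
s=env.get_obs();w=snap('wrist','w12.png');print(s['time_s'],s['tool_pos'],s['tool_rot'],s['qpos'].round())
for r in env.regions_of(w,'jar'):
    print(r['conf'],[round(t) for t in r['rect']])
    if r['conf']>.4:
        c=(r['rect'][0]+r['rect'][2])/2,(r['rect'][1]+r['rect'][3])/2
        g=atz(w,c,.04,s);print(g, fit([(w,r['region'],s)],'jar',[g[0],g[1],0]), w['image'][int(c[1]),int(c[0])])
```

```text
23.4 [0.40123038 0.19362065 0.12290105] [-1.79892882e+02 -1.06076788e-01  8.85589616e+01] [ 36.  -0. -63. 116.  -1.  64. -29.]
0.79 [279, 201, 363, 297]
[0.40242194 0.19365335 0.04      ] (array([0.40199199, 0.19114243, 0.2445807 ]), np.float64(0.020589740561395176)) [115 114 115]
0.71 [103, 184, 204, 280]
[0.29099639 0.20830456 0.04      ] (array([ 0.28772941,  0.20659868, -0.09086343]), np.float64(0.032442174827275405)) [ 39 113 236]
```

Call:
apply_moves:
  targets:
    - [[1, -2, -40], [0, 0, 0]]
    - [[1, -2, -80], [0, 0, 0]]
    - [[1, -2, -99], [0, 0, 0]]
    - [[1, -2, -99], [0, 0, 0]]
  hand: 78

```text
time_s: 23.9
tool_pos: [0.4009, 0.1911, 0.0224]
tool_rot: [-179.8, -0.0, 88.6]
force: [-0.6, -0.3, 0.0]
grip_width: 0.0784
```

Call:
apply_moves:
  targets:
    - [[0, 0, 0], [0, 0, 0]]
    - [[0, 0, 0], [0, 0, 0]]
    - [[0, 0, 0], [0, 0, 0]]
    - [[0, 0, 0], [0, 0, 0]]
    - [[0, 0, 0], [0, 0, 0]]
    - [[0, 0, 0], [0, 0, 0]]
    - [[0, 0, 0], [0, 0, 0]]
    - [[0, 0, 0], [0, 0, 0]]
  hand: 0
  squeeze: 25

```text
time_s: 24.7
tool_pos: [0.4029, 0.1918, 0.0248]
tool_rot: [179.9, 0.0, 88.7]
force: [-0.9, -2.0, 8.1]
grip_width: 0.0551
```

Call:
apply_moves:
  targets:
    - [[0, 0, 20], [0, 0, 0]]
    - [[0, 0, 60], [0, 0, 0]]
    - [[0, 0, 100], [0, 0, 0]]
    - [[0, 0, 145], [0, 0, 0]]
    - [[0, 0, 145], [0, 0, 0]]

```text
time_s: 25.2
tool_pos: [0.4057, 0.1933, 0.1741]
tool_rot: [179.3, 0.1, 88.7]
force: [0.6, 0.4, -0.8]
grip_width: 0.0552
```

Call:
apply_moves:
  targets:
    - [[269, -158, 0], [0, 0, -0.01]]
    - [[269, -158, 0], [0, 0, -0.01]]
    - [[269, -158, 0], [0, 0, -0.01]]
    - [[269, -158, 0], [0, 0, -0.01]]
    - [[269, -158, 0], [0, 0, -0.01]]
    - [[269, -158, 0], [0, 0, -0.01]]
    - [[269, -158, 0], [0, 0, -0.01]]
    - [[269, -158, 0], [0, 0, -0.01]]

```text
time_s: 26.0
tool_pos: [0.6717, 0.0319, 0.1662]
tool_rot: [-179.8, -0.1, 88.0]
force: [0.3, 0.6, -0.8]
grip_width: 0.0553
```

Run:
```python
from h import *
s=env.get_obs();p=snap('side');w=snap('wrist');print(s['time_s'],s['tool_pos'],s['tool_rot'],s['qpos'].round())
a=cv2.resize(p['image'][120:360,260:500],(480,480))
cv2.imwrite('pics/c13.png',cv2.resize(np.hstack([a,w['image']])[:,:,::-1],(800,342)))
```

```text
26.0 [0.67165929 0.03188183 0.16617727] [-1.79845442e+02 -6.27631639e-02  8.79661326e+01] [ 33.  33. -55.  82.  27.  79. -25.]
```

View pics/c13.png

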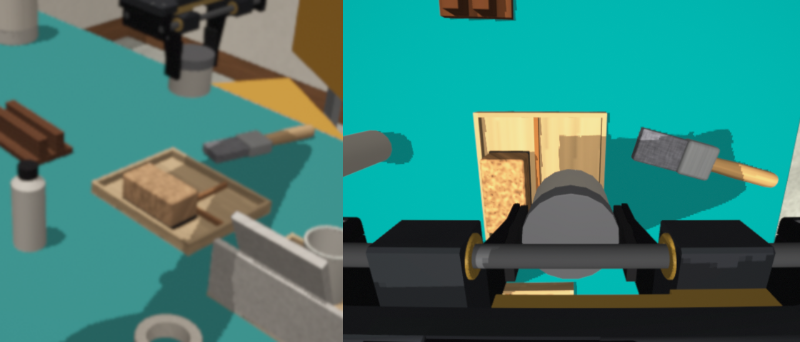

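The jar is upright in the grip and the block sits flat below. I'll lower the jar.

Call:
apply_moves:
  targets:
    - [[1, 2, -50], [0, 0, 0]]
    - [[1, 2, -95], [0, 0, 0]]
    - [[1, 2, -120], [0, 0, 0]]
    - [[1, 2, -129], [0, 0, 0]]
    - [[1, 2, -129], [0, 0, 0]]

```text
time_s: 26.6
tool_pos: [0.6704, 0.0369, 0.0393]
tool_rot: [-179.9, 0.0, 88.3]
force: [-0.1, 0.8, -1.7]
grip_width: 0.0552
```

Call:
apply_moves:
  targets:
    - [[0, 0, -2], [0, 0, 0]]
    - [[0, 0, -4], [0, 0, 0]]
    - [[0, 0, -5], [0, 0, 0]]
    - [[0, 0, -5], [0, 0, 0]]

```text
time_s: 27.0
tool_pos: [0.6723, 0.0357, 0.0354]
tool_rot: [179.9, 0.0, 88.2]
force: [0.2, 0.1, -1.5]
grip_width: 0.0551
```

Call:
apply_moves:
  targets:
    - [[0, 0, -2], [0, 0, 0]]
    - [[0, 0, -4], [0, 0, 0]]
    - [[0, 0, -5], [0, 0, 0]]
    - [[0, 0, -5], [0, 0, 0]]

```text
time_s: 27.4
tool_pos: [0.6719, 0.0357, 0.03]
tool_rot: [-180.0, 0.0, 88.2]
force: [-1.6, -0.6, 2.0]
grip_width: 0.0556
```

Call:
apply_moves:
  targets:
    - [[0, 0, -1], [0, 0, 0]]
    - [[0, 0, -1], [0, 0, 0]]
    - [[0, 0, -1], [0, 0, 0]]
    - [[0, 0, -1], [0, 0, 0]]
    - [[0, 0, -1], [0, 0, 0]]
  hand: 66

```text
time_s: 27.9
tool_pos: [0.672, 0.0358, 0.0286]
tool_rot: [180.0, -0.0, 88.2]
force: [0.6, -0.7, -0.5]
grip_width: 0.0658
```

Call:
apply_moves:
  targets:
    - [[0, 0, 20], [0, 0, 0]]
    - [[0, 0, 60], [0, 0, 0]]
    - [[0, 0, 110], [0, 0, 0]]
    - [[0, 0, 160], [0, 0, 0]]
    - [[-45, 3, 170], [0, 0, 0]]
    - [[-90, 6, 170], [0, 0, 0]]
    - [[-135, 10, 170], [0, 0, 0]]
    - [[-180, 15, 170], [0, 0, 0]]

```text
time_s: 28.7
tool_pos: [0.4906, 0.0517, 0.1991]
tool_rot: [-180.0, -0.0, 88.2]
force: [-1.8, 0.1, 3.4]
grip_width: 0.0657
```

Call:
apply_moves:
  targets:
    - [[-63, 5, 0], [0, 0, 0]]
    - [[-63, 5, 0], [0, 0, 0]]
    - [[-63, 5, 0], [0, 0, 0]]

```text
time_s: 29.0
tool_pos: [0.4266, 0.0558, 0.1995]
tool_rot: [179.9, 0.7, 88.2]
force: [1.1, 0.2, -0.2]
grip_width: 0.066
```

Run:
```python
from fit import *
s=env.get_obs();w=snap('wrist');p=snap('side');print(s['time_s'],s['tool_pos'],s['tool_rot'],s['qpos'].round())
for r in env.regions_of(w,'bottle')[:2]:
    print(r['conf'],[round(t) for t in r['rect']])
    if r['conf']>.3: print(fit([(w,r['region'],s)],'bottle',[.428,.056,0]))
print(proj(w,[.4285,.0565,.11],s))
a=cv2.resize(p['image'][180:340,290:470],(540,480))
cv2.imwrite('pics/c14.png',cv2.resize(np.hstack([a,w['image']])[:,:,::-1],(800,326)))
```

```text
29.0 [0.42660772 0.05578553 0.19952252] [179.8678695    0.66517419  88.16222615] [ 61. -14. -63. 112. -12.  74.   0.]
0.55 [294, 189, 348, 263]
(array([ 0.42942859,  0.05443022, -0.08746334]), np.float64(0.03247821082058877))
[321.38904536 243.31129226]
```

View pics/c14.png

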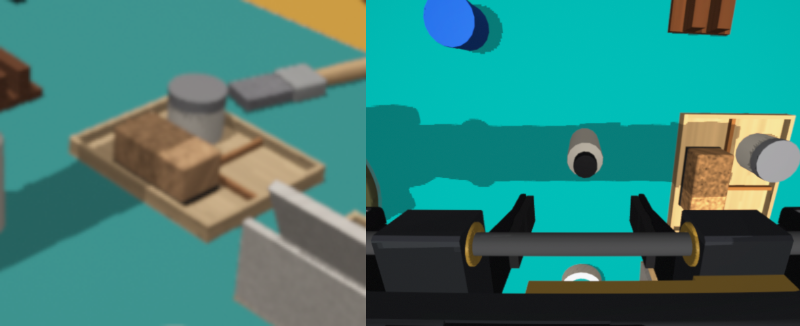

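The jar stands in the larger bay beside the block. The bottle is between the fingers and fits at (429,55). I'll descend on it.

Call:
apply_moves:
  targets:
    - [[3, -1, -50], [0, 0, 0]]
    - [[3, -1, -100], [0, 0, 0]]
    - [[3, -1, -140], [0, 0, 0]]
    - [[3, -1, -153], [0, 0, 0]]
    - [[3, -1, -153], [0, 0, 0]]

```text
time_s: 29.65
tool_pos: [0.4305, 0.0572, 0.0433]
tool_rot: [-179.6, -0.5, 88.3]
force: [1.0, 0.3, -0.2]
grip_width: 0.066
```

Call:
apply_moves:
  targets:
    - [[0, 0, 0], [0, 0, 0]]
    - [[0, 0, 0], [0, 0, 0]]
    - [[0, 0, 0], [0, 0, 0]]
    - [[0, 0, 0], [0, 0, 0]]
    - [[0, 0, 0], [0, 0, 0]]
    - [[0, 0, 0], [0, 0, 0]]
    - [[0, 0, 0], [0, 0, 0]]
    - [[0, 0, 0], [0, 0, 0]]
  hand: 0
  squeeze: 25

```text
time_s: 30.45
tool_pos: [0.4325, 0.0544, 0.0464]
tool_rot: [179.9, 0.1, 88.2]
force: [-1.8, -1.0, 6.6]
grip_width: 0.0391
```

Call:
apply_moves:
  targets:
    - [[0, 0, 20], [0, 0, 0]]
    - [[0, 0, 60], [0, 0, 0]]
    - [[5, 0, 100], [0, 0, 0]]
    - [[30, 0, 120], [0, 0, 0]]
    - [[75, -15, 120], [0, 0, 0]]
    - [[120, -30, 120], [0, 0, 0]]
    - [[160, -50, 120], [0, 0, 0]]
    - [[200, -75, 120], [0, 0, 0]]

```text
time_s: 31.25
tool_pos: [0.6257, -0.016, 0.1644]
tool_rot: [-179.9, 0.0, 88.2]
force: [0.1, 1.1, 0.3]
grip_width: 0.039
```

Call:
apply_moves:
  targets:
    - [[43, -39, 0], [0, 0, 0]]
    - [[43, -39, 0], [0, 0, 0]]
    - [[43, -39, -30], [0, 0, 0]]
    - [[43, -39, -60], [0, 0, 0]]
    - [[43, -39, -60], [0, 0, 0]]

```text
time_s: 31.75
tool_pos: [0.6637, -0.0555, 0.1009]
tool_rot: [-179.5, 0.0, 88.2]
force: [-0.2, 0.4, -2.1]
grip_width: 0.0397
```

Run:
```python
from h import *
s=env.get_obs();p=snap('side');w=snap('wrist');print(s['time_s'],s['tool_pos'],s['tool_rot'],s['qpos'].round())
a=cv2.resize(p['image'][150:330,290:470],(480,480))
cv2.imwrite('pics/c15.png',cv2.resize(np.hstack([a,w['image']])[:,:,::-1],(800,342)))
```

```text
31.75 [ 0.66372776 -0.05550005  0.10089195] [-1.79528503e+02  1.64599717e-02  8.81680324e+01] [ 43.  38. -59.  87.  33.  75. -21.]
```

View pics/c15.png

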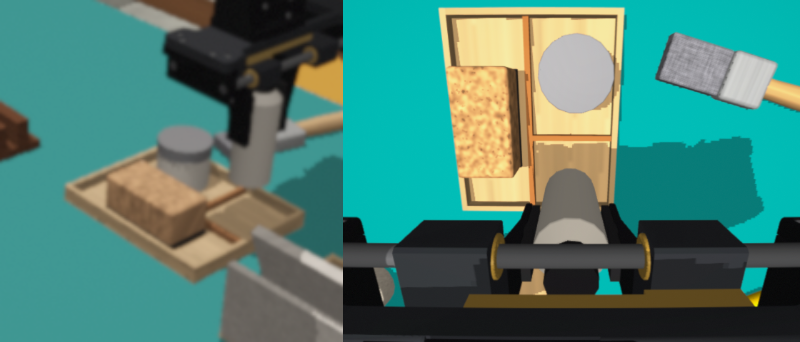

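The bottle is upright above the smaller bay. The block and jar are correct in theirs. I'll lower the bottle.

Call:
apply_moves:
  targets:
    - [[4, 0, -25], [0, 0, 0]]
    - [[4, 0, -38], [0, 0, 0]]
    - [[4, 0, -44], [0, 0, 0]]
    - [[4, 0, -44], [0, 0, 0]]

```text
time_s: 32.25
tool_pos: [0.6708, -0.0548, 0.0617]
tool_rot: [-180.0, 0.0, 88.2]
force: [0.5, 0.0, -0.8]
grip_width: 0.039
```

Call:
apply_moves:
  targets:
    - [[0, 0, -2], [0, 0, 0]]
    - [[0, 0, -4], [0, 0, 0]]
    - [[0, 0, -4], [0, 0, 0]]

```text
time_s: 32.55
tool_pos: [0.6713, -0.0547, 0.058]
tool_rot: [180.0, 0.0, 88.2]
force: [-0.6, -0.2, -1.9]
grip_width: 0.0393
```

Call:
apply_moves:
  targets:
    - [[0, 0, -3], [0, 0, 0]]
    - [[0, 0, -5], [0, 0, 0]]
    - [[0, 0, -6], [0, 0, 0]]
    - [[0, 0, -6], [0, 0, 0]]

```text
time_s: 32.95
tool_pos: [0.6711, -0.0547, 0.0517]
tool_rot: [180.0, 0.0, 88.2]
force: [-0.2, 0.0, -0.4]
grip_width: 0.0391
```

Call:
apply_moves:
  targets:
    - [[0, 0, -1], [0, 0, 0]]
    - [[0, 0, -2], [0, 0, 0]]
    - [[0, 0, -2], [0, 0, 0]]

```text
time_s: 33.25
tool_pos: [0.6713, -0.0545, 0.0515]
tool_rot: [180.0, 0.0, 88.2]
force: [-4.6, 0.5, 6.9]
grip_width: 0.0391
```

Call:
apply_moves:
  targets:
    - [[0, 0, 0], [0, 0, 0]]
    - [[0, 0, 0], [0, 0, 0]]
    - [[0, 0, 0], [0, 0, 0]]
    - [[0, 0, 0], [0, 0, 0]]
  hand: 52

```text
time_s: 33.65
tool_pos: [0.6712, -0.0548, 0.0494]
tool_rot: [-180.0, -0.0, 88.2]
force: [0.7, 0.5, -0.7]
grip_width: 0.0516
```

Call:
apply_moves:
  targets:
    - [[0, 0, 20], [0, 0, 0]]
    - [[0, 0, 50], [0, 0, 0]]
    - [[0, 0, 90], [0, 0, 0]]
    - [[0, 0, 140], [0, 0, 0]]
    - [[-30, 40, 180], [0, 0, 0]]
    - [[-60, 80, 180], [0, 0, 0]]
    - [[-90, 120, 180], [0, 0, 0]]
    - [[-120, 160, 180], [0, 0, 0]]

```text
time_s: 34.45
tool_pos: [0.5571, 0.0983, 0.2316]
tool_rot: [179.9, 0.0, 88.2]
force: [-0.1, 0.6, 0.8]
grip_width: 0.0521
```

Call:
apply_moves:
  targets:
    - [[-30, 130, 0], [0, 0, 0]]
    - [[-30, 130, 0], [0, 0, 0]]
    - [[-30, 130, 0], [0, 0, 0]]
    - [[-30, 130, 0], [0, 0, 0]]

```text
time_s: 34.85
tool_pos: [0.5247, 0.2335, 0.2319]
tool_rot: [179.9, -0.2, 88.8]
force: [-0.0, 0.2, -0.5]
grip_width: 0.0518
```

Run:
```python
from fit import *
s=env.get_obs();p=snap('side');q=snap('top');print(s['time_s'],s['tool_pos'])
for n,g in dict(bottle=(.67,-.055),jar=(.672,.036),cup=(.62,-.236),block=(.594,.0005)).items():
    for im,l in((q,'top'),(p,'side')):
        rs=[r for r in env.regions_of(im,n)]
        u=proj(im,[*g,.03]);rs=[r for r in rs if np.hypot(*(np.array([r['rect'][0]+r['rect'][2],r['rect'][1]+r['rect'][3]])/2-u))<25]
        if rs:
            v,f=fit([(im,rs[0]['region'],None)],n,[*g,1.53 if n=='block' else 0],.005)
            T=(.591,-.237,-.01) if n=='cup' else (.6336,.0005,-.038)
            d=v[:2]-T[:2];c,sn=np.cos(T[2]),np.sin(T[2]);print(n,l,v.round(3),round(f,3),'in tray mm',np.round([1e3*(c*d[0]+sn*d[1]),1e3*(-sn*d[0]+c*d[1])],1))
a=cv2.resize(p['image'][180:400,300:560],(520,440));b=cv2.resize(q['image'][120:260,260:490],(520,316))
o=np.zeros((440,1040,3),np.uint8);o[:,:520]=a;o[:316,520:]=b
cv2.imwrite('pics/c16.png',cv2.resize(o[:,:,::-1],(800,338)))
```

```text
34.85 [0.52472259 0.2334667  0.23185042]
bottle top [ 0.672 -0.054  0.191] 0.042 in tray mm [ 40.3 -52.7]
bottle side [ 0.67  -0.051  0.206] 0.047 in tray mm [ 38.3 -50.6]
jar top [0.672 0.036 0.244] 0.052 in tray mm [37.2 36.9]
jar side [0.672 0.038 0.03 ] 0.185 in tray mm [37.1 39.4]
cup top [ 0.614 -0.237  0.214] 0.069 in tray mm [22.9  0.7]
cup side [ 0.615 -0.235  0.264] 0.363 in tray mm [24.4  2.5]
block top [ 0.594 -0.     1.538] 0.041 in tray mm [-39.6  -2.4]
block side [0.593 0.002 1.465] 0.084 in tray mm [-40.2  -0.4]
```

View pics/c16.png

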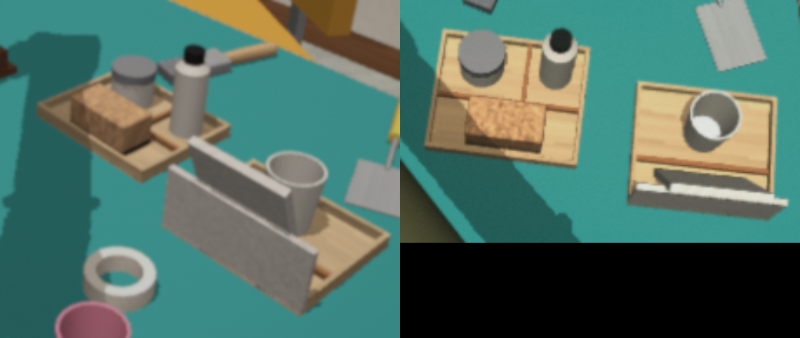

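All five things are in their bays and upright, flat or leaning as asked, the fits agree with the bays, and the arm is clear. I'll hand it in.

```bash
python3 -c "
from cell import env
print(env.sign_off())"
```

```text
the job is handed in; nothing more can be done
None
```

Both kits are made up in the order asked, and I handed the job in at about 35 s of the 115 s allowed. No verdict was returned.

**Casting kit:**
- **Board:** it leans about 22° on the high wall with its foot between wall and strip. I measured that angle right after release; the later pictures only showed it still leaning.
- **Cup:** it stands in the open bay at about (23, 1) mm in tray coordinates.

**Finishing kit** (positions in the divided tray):
- **Block:** rubber side down along the long bay, at about (-40, -1) mm.
- **Jar:** upright in the larger short bay, at about (37, 37) mm.
- **Bottle:** upright in the smaller short bay, at about (40, -52) mm.

**Checks that were off:**
- The fingers were still closing when I began lifting the block. It went in slightly pitched and touched down at 30 N, then settled flat after release.
- In the final check, the side-camera fits for the cup and jar were poor because other things hid them. Their positions still matched the top camera to about 3 mm.
- The pink cup and blue jar look-alikes were not touched.

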